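# Lock the bayonet filler cap on the coolant tank

### The arm

A 7-joint arm with a two-finger parallel gripper is mounted at the origin on a cart in front of the work surface, level with it; the furniture and walls round the work are solid. World frame = base frame: x ahead of the robot, y to its left, z up, the work surface at z = 0. Lengths are in mm, angles in rad, forces in N, time in s.
With the tool pointing down it reaches from about 425 to 800 mm from the base axis. Payload 8.3 kg.
Tool frame: the origin (TCP) lies midway between the tips of the shut fingers; the grasp point (between the pads) lies arm.tcp_to_grasp behind it (arm.tcp_to_grasp is the distance from the TCP to the grasp point, in mm); z points along the fingers, y is the line along which they close (so a half turn about z gives the same grasp; the last joint's range is limited). The gripper opens to 85 mm and grips with 20 to 120 N. Pads are 22 mm wide; open, the fingers measure 114 mm over their backs; the gripper's body (76 mm by 85 mm) begins 54 mm behind the grasp point. The pads swing forward as they close: fully open they stand 13 mm farther back than shut.
Start: joints at [-1.226, 0.383, 0.016, 1.37, -0.006, 1.388, -0.046], TCP at [247.817, 573.751, 231.279] pointing down, gripper open.
Joint ranges: [-2.95, 2.95], [-0.25, 2.06], [-1.52, 1.56], [0.18, 2.33], [-1.44, 4.58], [0.02, 2.06], [-3.01, 3.01]. Speed limits (rad/s): [2.39, 2.39, 3.01, 3.01, 3.14, 3.14, 3.14].

### API

Orientations are given as a unit quaternion [w, x, y, z].
In Python, from workcell import readout, eyes, workorder, arm gives the robot as it stands. The module is installed in compiled form; this text tells all that it offers.
- The arm moves only by the tool play_rows, never from a script. Its argument "series" is a list of rows, each a list of 7 numbers: the shift along the tool's x, y, z in mm, then the turn, a rotation vector about the tool's x, y, z in degrees, then the opening, from 0 (shut) to 1 (fully open). In form: [[tx, ty, tz, rx, ry, rz, jaw], ...]. A call has exactly 8 rows; each row is the pose to reach, as a shift and turn from the pose commanded when the call began, along the tool's axes at that moment; what a row does not reach only later rows make up. A row lasts 1/12 s, in which the tool goes at most 41.7 mm and 7.16 degrees, less where a joint would pass 70% of its speed; a pose out of reach is approached as far as the arm can. A call with a gripper value outside its range is refused whole. The fingers move at their own pace and stop on an object; "grip_force" is the grip in N (left out, the last holds). Time passes only in rows, so rows that repeat a pose let the fingers close, or fill a call up. It gives the time, the measured TCP pose, the force, the opening and the grip force at its end, in the units of the state.
- readout.observe(): the state, without advancing time (a new reading comes with each control period).
- eyes.read_camera(name): name is "side" or "top" or "wrist"; returns a dict with "img" (480x640x3 uint8, blue, green, red), "intrinsics" (3x3 intrinsics, pixels), "dist" ([k1, k2, p1, p2, k3] as OpenCV has them; the pictures are not rectified), "R" (3x3) and "t" (3): a world point X has camera coordinates R X + t; the wrist camera has in their place "tool_from_camera" (4x4, takes a point from camera to tool coordinates, whose origin is the TCP and whose axes are the flange's). Camera axes: x right, y down, z forward; pixel columns grow to the right and rows downward; lengths in mm; the calibration is good to about 2 mm. A picture is of the moment at which its call begins: read the wrist's pose just before it. There is no depth.
- workorder.hand_in(): hands the job in; it is judged then, once.
The state is a dict: "time_s": time; "joints": joint angles; "joint_velocities": joint speeds; "joint_torque": joint torques, N m; "tcp_pos": TCP position; "ee_rot": TCP orientation; "force": force on the tool from outside, world axes, zero at the start; "torque": the same for the moment, N m; "finger_gap": opening from 0.0 (shut) to 1.0 (fully open); "gripper_force": force on a finger pad.
Only numpy, scipy, OpenCV 4.12 (cv2) and the standard library are available. Lean on these libraries where they do the work, as an engineer would, in place of code of your own. Each camera call takes 0.05 s, during which the arm holds its last target. There are 200 camera calls.

### The job

Fit the aluminium filler cap on the grinder's coolant tank: find the slots of the neck with its two lugs, push the cap down gently against the spring and turn it clockwise (seen from above) softly up to the stop, then let it spring up so that it stays locked in the neck. Never lean hard on the neck, and leave the jar and the solder spool where they are.

Things in the scene. Friction and masses are not known exactly. Their poses are not given: they have to be found in the camera images.
- cap_grip (a point): Point to hold on the loose aluminium filler cap, which stands upright on the worktop: on its axis, 46 mm above its foot, in a wing (upright bar along the cap's x, 46 mm long, 14 mm thick in y, 36 mm high) whose top is 12 mm above this point. Under the wing is a disc of 57 mm diameter, 6 mm thick, its top 24 mm below this point. z up.
- cap: The same cap; origin at the centre of its foot. Under the disc is a stem of 30 mm diameter, 16 mm long; at its foot two lugs point along the cap's +x and -x (as the wing does), out to 23 mm from the axis, each 8 mm wide and 5 mm thick, undersides level with the foot. Total height 58 mm, about 0.11 kg.
- mouth (a point): Centre of the neck's round opening at rim level, 75 mm above the worktop; the tank's axes, z up. Steel collar inside: bore 34 mm, two opposite lug slots 11.6 mm wide. It does not turn with the cap, but was set by hand: its slot line lies anywhere within 0.35 rad either side of this x axis, not measured: look, or rest the lugs lightly on the rim and turn until they drop in.
- coolant_tank: Fixed grey plastic tank, 124 x 94 mm (x, y), flat top 50 mm up, neck of 64 mm diameter in its middle; origin under its centre. Bayonet: push the cap's foot 13 to 16 mm below the rim (at 16 the disc meets the rim), turn it clockwise seen from above about 1.1 rad (stop 1.2 rad past the slots' middle, slot play 0.1). Anticlockwise is blocked. Over 70 N between cap and neck does damage.
- spring_plate (a joint): Travel (m) of the spring plate in the neck, 0 when up, 5 mm below the rim; 4 N start it, plus 0.7 N per mm. Cap loose in the slots: 0. Fully down: 0.011. At the stop, let go: the spring lifts the cap 4 mm into pockets of the collar, locked: 0.004, foot 9 mm below the rim, cap_grip 37 mm above the mouth. Short of the pockets it stays low: 0.008, cap_grip 33 mm above the mouth.
- pin_jar: Bystander: upright spice jar with a dark lid, 44 mm across, 105 mm high; origin at the centre of its underside.
- solder_spool: Bystander: grey spool of solder wire standing upright, about 55 mm across, 38 mm high; origin at the centre of its underside.
Not all that is in view belongs to the job. Several things look just like the cap: the one meant starts farthest to the robot's left.

How it is judged:
By the outcome, as a careful person would: the job done as asked, in the order asked, and still so for the second after the job is handed in, with the robot touching nothing.
It also fails if it takes over 61 s, if anything falls off the work surface, if the arm or the gripper's body presses on something with over 40 N, if the wrist force passes 120 N, or if a joint passes its speed limit or range.

## Working session

There is one attempt and no reset: what is moved stays moved. The work goes in short steps, Python scripts to look and compute and a tool call to move; the robot and the scene stay as the last step left them, time stands still between calls to the robot, and variables do not carry over. Pictures are saved under pics/ and viewed, at most 10 in all, crops included, and the job is handed in when it is done.

Besides the shell and the picture viewer there is one more tool, called after "Call:" by a JSON object that holds its "fn" and its "kwargs", one argument or row to a line. play_rows: Moves the arm, as the interface text tells. Its arguments: {"type":"object","properties":{"series":{"type":"array"},"grip_force":{"type":"number"}},"required":["series"]}

```bash
mkdir -p pics; cat > h.py <<'E'
import numpy as np, cv2, pickle
from workcell import readout, eyes, workorder, arm
from scipy.spatial.transform import Rotation as Rn
def shot(n,save=None):
    s=readout.observe(); c=eyes.read_camera(n)
    c={k:(np.array(v) if not isinstance(v,str) else v) for k,v in c.items()}
    if n=="wrist":
        q=np.array(s["ee_rot"]); Rt=Rn.from_quat(np.r_[q[1:],q[0]]).as_matrix()
        T=np.eye(4);T[:3,:3]=Rt;T[:3,3]=s["tcp_pos"]
        M=T@c["tool_from_camera"]; Mi=np.linalg.inv(M); c["R"]=Mi[:3,:3]; c["t"]=Mi[:3,3]
    if save: cv2.imwrite("pics/"+save+".png",c["img"]); pickle.dump(c,open("pics/"+save+".pkl","wb"))
    return c
def load(n): return pickle.load(open("pics/"+n+".pkl","rb"))
def ray(c,px):
    u=cv2.undistortPoints(np.array(px,float).reshape(-1,1,2),c["intrinsics"],c["dist"]).reshape(-1,2)
    d=np.c_[u,np.ones(len(u))]@c["R"]; o=-c["R"].T@c["t"].ravel()
    return o,d/np.linalg.norm(d,axis=1)[:,None]
def onz(c,px,z):
    o,d=ray(c,px); return o+d*((z-o[2])/d[:,2])[:,None]
def proj(c,X):
    return cv2.projectPoints(np.array(X,float).reshape(-1,3),cv2.Rodrigues(c["R"])[0],c["t"],c["intrinsics"],c["dist"])[0].reshape(-1,2)
def tri(cs,pxs):
    A=np.zeros((3,3));b=np.zeros(3)
    for c,p in zip(cs,pxs):
        o,d=ray(c,[p]); P=np.eye(3)-np.outer(d[0],d[0]); A+=P;b+=P@o
    return np.linalg.solve(A,b)
E
python3 - <<'E'
from h import *
a=shot("top","top0");b=shot("side","side0")
s=readout.observe();print(s,arm.tcp_to_grasp)
for c in(a,b):print(-c["R"].T@c["t"].ravel())
E
```

```text
{'time_s': 0.1, 'joints': array([-1.2258889 ,  0.38412887,  0.01637084,  1.37103643, -0.00631582,
        1.38817399, -0.0464939 ]), 'joint_velocities': array([-0.00073357, -0.00221033,  0.00167421, -0.00073652,  0.00101901,
        0.00084032, -0.00020904]), 'joint_torque': array([ 2.70432851e-03, -6.29133797e+01,  8.46873075e-01, -3.72746229e+01,
        1.66123506e-02,  1.06270038e-02,  6.08549840e-05]), 'tcp_pos': array([247.65654442, 573.36080912, 230.40024685]), 'ee_rot': array([-1.69527451e-04,  2.02459065e-01,  9.79290358e-01, -8.31992241e-04]), 'force': array([0.32743179, 0.18364166, 0.62317005]), 'torque': array([0.01333318, 0.0438936 , 0.02704699]), 'gripper_force': 0.0, 'finger_gap': 1.0025814469377785} 18.700000000000003
[ 473.10796986 -108.80993441  927.21394769]
[ 501.27318259 -886.64132631  415.92197951]
```

View pics/top0.png

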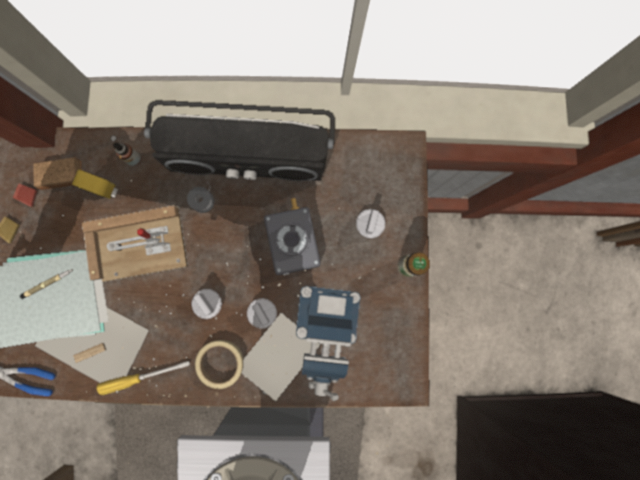

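View pics/side0.png

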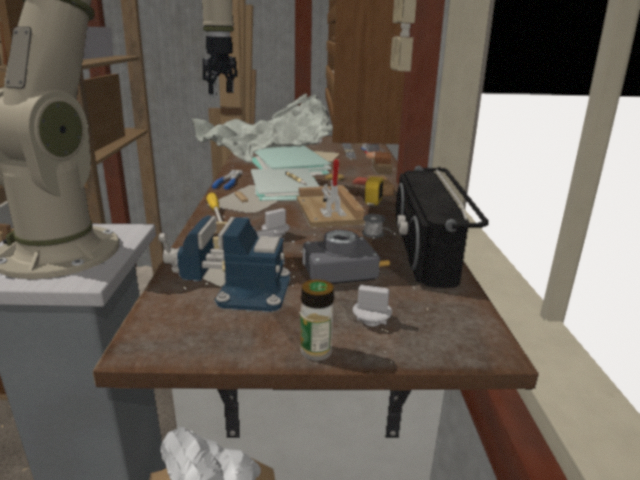

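The top view shows three cap-like objects, at (207,303), (262,313) and (371,222). Robot's left is image left, so (207,303) is my choice. The tank is at (292,240), the jar at (415,264) and the spool at (200,199).

```bash
python3 - <<'E'
from h import *
c=load("top0");sd=load("side0")
P=onz(c,[(207,303),(262,313),(371,222)],40);print(P.round(1));print(proj(sd,P).round(0))
print("mouth",onz(c,[(292,240)],75), "jar",onz(c,[(420,263)],105),"spool",onz(c,[(200,199)],38))
a=cv2.resize(c["img"][270:350,170:300],None,fx=6,fy=6,interpolation=3)
b=cv2.resize(c["img"][195:290,240:340],None,fx=6,fy=6,interpolation=3)
cv2.imwrite("pics/crop1.png",a)
E
```

```text
[[ 434.9   92.1   40. ]
 [ 416.5  -19.2   40. ]
 [ 604.2 -238.8   40. ]]
[[277. 219.]
 [264. 239.]
 [373. 297.]]
mouth [[561.09271374 -78.42771776  75.        ]] jar [[ 517.37107311 -323.22234649  105.        ]] spool [[647.43008039 114.34845581  38.        ]]
```

View pics/crop1.png

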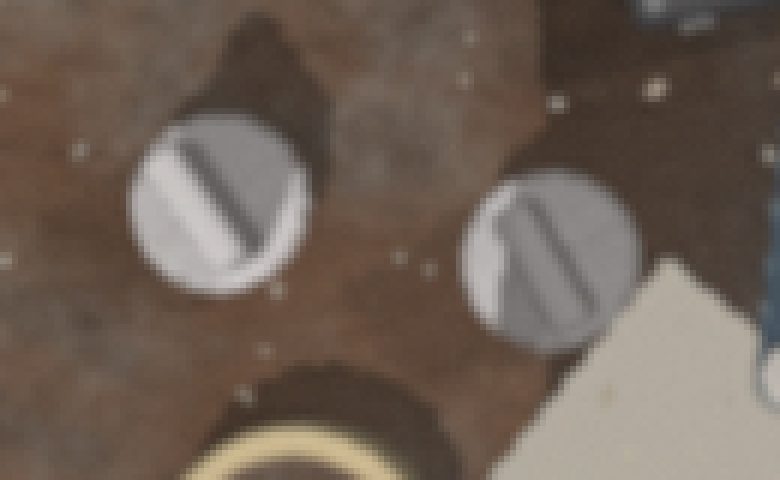

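The left cap (image (207,303)) stands upright at about (435, 92). Its wing is about 0.63 rad from world x. I'm moving above it with the jaw axis across the wing.

Call:
{"fn": "play_rows", "kwargs": {
  "series": [
    [-30,-31,3,0,0,-5,1],
    [-58,-58,6,0,0,-11,1],
    [-86,-87,9,0,0,-18,1],
    [-114,-116,12,0,0,-25,1],
    [-142,-144,14,0,0,-32,1],
    [-170,-172,15,0,0,-38,1],
    [-198,-201,18,0,0,-44,1],
    [-226,-229,20,0,0,-50,1]
  ]
}}

```text
time_s: 0.77
tcp_pos: [364.5, 271.7, 210.9]
ee_rot: [-0.0, -0.233, 0.973, -0.0]
force: [1.1, 0.4, 0.8]
finger_gap: 1.0
gripper_force: 0.0
```

Call:
{"fn": "play_rows", "kwargs": {
  "series": [
    [3,-30,0,0,0,-3,1],
    [6,-60,0,0,0,-6,1],
    [9,-92,0,0,0,-9,1],
    [12,-124,0,0,0,-9,1],
    [15,-154,0,0,0,-9,1],
    [18,-180,0,0,0,-9,1],
    [19,-192,0,0,0,-9,1],
    [19,-192,0,0,0,-9,1]
  ]
}}

```text
time_s: 1.43
tcp_pos: [434.2, 90.4, 211.1]
ee_rot: [-0.0, -0.303, 0.953, -0.0]
force: [-0.6, 0.2, -0.1]
finger_gap: 0.999
gripper_force: 0.0
```

```bash
python3 - <<'E'
from h import *
c=shot("wrist","w1");s=readout.observe();print(s["tcp_pos"],s["ee_rot"],s["joints"].round(2));print(c["tool_from_camera"].round(2))
print(proj(c,[[435,92,40],[435,92,0]]))
E
```

```text
[433.61473359  92.53290547 211.09582118] [-2.65232226e-04 -3.04376875e-01  9.52551651e-01 -6.56888399e-06] [-0.61 -0.01  0.33  1.88  0.    1.27  1.91]
[[   0.     -0.96   -0.29   73.21]
 [   1.      0.     -0.      0.76]
 [   0.     -0.29    0.96 -142.35]
 [   0.      0.      0.      1.  ]]
[[319.36611382 216.92880311]
 [319.37792792 207.91885514]]
```

View pics/w1.png

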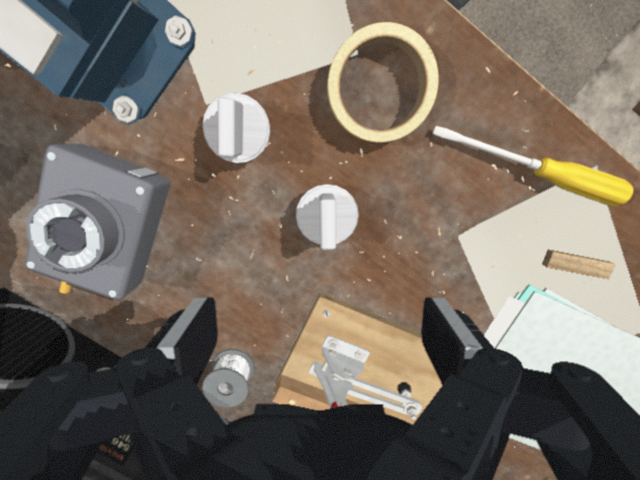

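Wrist view: the target cap's disc is at (327,215), with its wing upright in the image and almost aligned with the tool. The neck is at (68,237) with the collar visible. I'll crop both.

```bash
python3 - <<'E'
from h import *
c=load("w1");I=c["img"]
a=cv2.resize(I[175:260,285:370],(390,390),interpolation=3)
b=cv2.resize(I[190:285,20:115],(400,400),interpolation=3)[:390]
cv2.imwrite("pics/crop2.png",np.hstack([a,b]))
E
```

```text
(no output)
```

View pics/crop2.png

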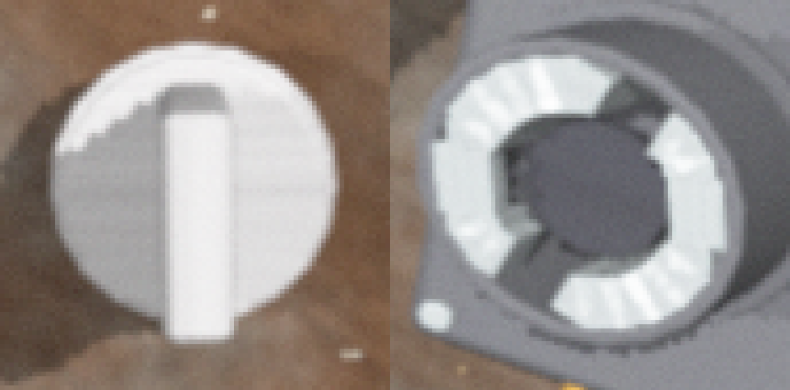

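```bash
python3 - <<'E'
from h import *
t=load("top0");w=load("w1")
f=lambda p,s,o:[(p[0]+.5)/s-.5+o[0],(p[1]+.5)/s-.5+o[1]]
s2=390/85; o2=(285,175); s1=6;o1=(170,270)
print("disc",tri([t,w],[f((220,203),s1,o1),f((192.5,184),s2,o2)]))
print("wing",tri([t,w],[f((195,208),s1,o1),f((198.5,227),s2,o2)]))
print("disc w z22",onz(w,[f((192.5,184),s2,o2)],22),"top",onz(t,[f((220,203),s1,o1)],22))
print("wing w z58",onz(w,[f((198.5,227),s2,o2)],58),"top",onz(t,[f((195,208),s1,o1)],58))
e=onz(w,[f((197,113),s2,o2),f((200,340),s2,o2)],58);d=e[0]-e[1];print(d,np.degrees(np.arctan2(d[1],d[0])))
e=onz(w,[f((164,113),s2,o2),f((168,338),s2,o2),f((226,113),s2,o2),f((233,338),s2,o2)],58)
for d in(e[0]-e[1],e[2]-e[3]):print(d,np.degrees(np.arctan2(d[1],d[0])))
# neck
s3=400/95;o3=(20,190)
g=lambda p:f((p[0]-390,p[1]),s3,o3)
gray=w["img"][190:285,20:115].min(2);m=(gray>170).astype(np.uint8)
n,l,st,ce=cv2.connectedComponentsWithStats(m);print(st[1:],ce[1:])
c75=onz(w,[g((582,192))],75)[0];print("mouth w",c75,"top",onz(t,[(292,239)],75))
sl=onz(w,[g((645,98)),g((527,275))],75);d=sl[0]-sl[1];print(sl,np.degrees(np.arctan2(d[1],d[0])))
E
```

```text
disc [433.17622615  99.06029     18.06521226]
wing [432.99995255  99.31597835  54.10230888]
disc w z22 [[432.64447322  98.90314848  22.        ]] top [[433.2057686   97.71835027  22.        ]]
wing w z58 [[432.42694581  99.29229062  58.        ]] top [[433.01656305  97.73853057  58.        ]]
[-35.8753851  -26.56429624   0.        ] -143.48152349061866
[-35.58337433 -26.26979525   0.        ] -143.56301749503498
[-34.95792596 -27.14542186   0.        ] -142.17005519848558
[[ 10  13  43  52 938]
 [ 39  27  41  52 854]
 [  7  71   8   7  44]] [[25.85714286 33.15671642]
 [63.91920375 57.69906323]
 [10.29545455 74.31818182]]
mouth w [563.04255459 -75.70687591  75.        ] top [[563.05951058 -78.39477155  75.        ]]
[[538.26701913 -73.55415986  75.        ]
 [585.63176029 -77.56558166  75.        ]] 175.15904947815392
```

Cap at (432.5, 98.8), heights 18 and 54 mm measured (text 22 and 58), wing at 37° from world x. Collar slots are visible at about -5° from world x. I'm descending to grasp.

Call:
{"fn": "play_rows", "kwargs": {
  "series": [
    [-1,2,25,0,0,-1,1],
    [-2,4,55,0,0,-2,1],
    [-3,6,85,0,0,-2,1],
    [-3,6,115,0,0,-2,1],
    [-3,6,140,0,0,-2,1],
    [-3,6,160,0,0,-2,1],
    [-3,6,175,0,0,-2,1],
    [-3,6,182,0,0,-2,1]
  ]
}}

```text
time_s: 2.15
tcp_pos: [430.4, 101.5, 27.0]
ee_rot: [-0.002, -0.324, 0.946, 0.0]
force: [-0.0, -0.0, 0.7]
finger_gap: 0.999
gripper_force: 0.0
```

Call:
{"fn": "play_rows", "kwargs": {
  "series": [
    [0,0,0,0,0,0,0.6],
    [0,0,0,0,0,0,0.35],
    [0,0,0,0,0,0,0.2],
    [0,0,0,0,0,0,0.1],
    [0,0,0,0,0,0,0],
    [0,0,0,0,0,0,0],
    [0,0,0,0,0,0,0],
    [0,0,0,0,0,0,0]
  ],
  "grip_force": 60
}}

```text
time_s: 2.82
tcp_pos: [433.1, 100.7, 29.9]
ee_rot: [0.001, -0.322, 0.947, 0.0]
force: [-0.1, 0.4, 4.6]
finger_gap: 0.148
gripper_force: 61.6
```

Call:
{"fn": "play_rows", "kwargs": {
  "series": [
    [0,0,-15,0,0,0,0],
    [0,0,-45,0,0,0,0],
    [-4,-12,-75,0,0,5,0],
    [-12,-38,-100,0,0,12,0],
    [-22,-68,-115,0,0,19,0],
    [-32,-100,-120,0,0,26,0],
    [-42,-130,-120,0,0,33,0],
    [-48,-151,-120,0,0,40,0]
  ]
}}

```text
time_s: 3.48
tcp_pos: [564.6, 8.1, 149.8]
ee_rot: [0.001, 0.024, 1.0, -0.0]
force: [-0.4, -0.9, -2.1]
finger_gap: 0.155
gripper_force: 60.8
```

Call:
{"fn": "play_rows", "kwargs": {
  "series": [
    [0,0,0,0,0,2,0],
    [0,0,0,0,0,2,0],
    [0,0,0,0,0,2,0],
    [0,0,0,0,0,2,0],
    [0,0,0,0,0,2,0],
    [0,0,0,0,0,2,0],
    [0,0,0,0,0,2,0],
    [0,0,0,0,0,2,0]
  ]
}}

```text
time_s: 4.15
tcp_pos: [562.5, 10.5, 149.5]
ee_rot: [0.0, 0.038, 0.999, 0.0]
force: [0.5, 0.2, -1.3]
finger_gap: 0.151
gripper_force: 60.8
```

```bash
python3 - <<'E'
from h import *
c=shot("wrist","w2");s=readout.observe();print(s["tcp_pos"],s["ee_rot"],s["joints"].round(2),s["force"],s["finger_gap"])
print(proj(c,[[563,-77,75],s["tcp_pos"]]))
E
```

```text
[562.55342932  10.36736261 149.41382013] [3.72553488e-05 3.78979408e-02 9.99281610e-01 9.15091944e-05] [-0.48  0.32  0.5   1.68 -0.17  1.18  1.56] [-0.08157484  0.65529197 -1.53431394] 0.1534729425975716
[[185.9136452  259.39968523]
 [317.25411255 302.56559132]]
```

View pics/w2.png

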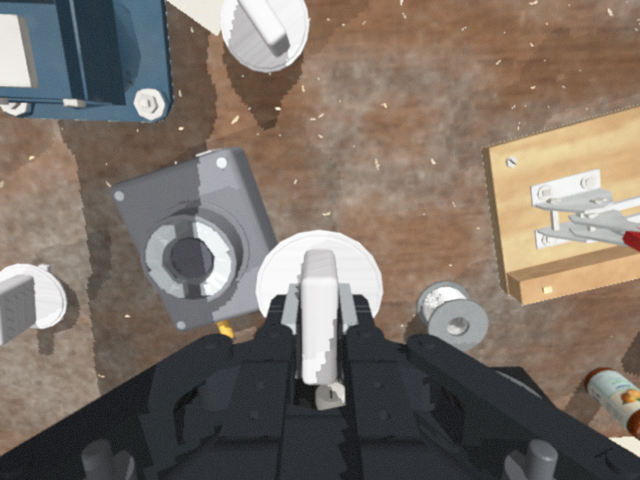

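Wrist view 2: the cap is held upright with its disc centre near (320,290), and the wing runs along the tool x. The neck collar is at (191,257). Next I'll measure the neck centre, the slot line and the cap's offset in the tool.

```bash
python3 - <<'E'
from h import *
c=load("w2");I=c["img"]
a=cv2.resize(I[205:310,135:250],None,fx=5.5,fy=5.5,interpolation=3)
cv2.imwrite("pics/crop3.png",a)
# rectified-to-plane sampling around mouth at z=75: bright fraction vs angle, and collar edge circle
m=(I.min(2)>115).astype(np.uint8)
m[:215]=0;m[305:]=0;m[:,:140]=0;m[:,245:]=0
ys,xs=np.nonzero(m);P=onz(c,np.c_[xs,ys],75)[:,:2]
from scipy.spatial import ConvexHull
h=P[ConvexHull(P).vertices].astype(np.float32)
print(cv2.fitEllipse(h),cv2.minEnclosingCircle(h))
# disc in tool frame
s=readout.observe()
zt=s["tcp_pos"][2]
for px in [(257,285),(382,285),(319,231)]: print("disc",onz(c,[px],zt-5.3)[0]-s["tcp_pos"])
for px in [(303,255),(336,255),(303,383),(336,383)]: print("wing",onz(c,[px],zt+30)[0]-s["tcp_pos"])
E
```

```text
((566.2162475585938, -50.21891403198242), (63.07322692871094, 137.48556518554688), 171.87278747558594) ((562.954345703125, -69.53473663330078), 44.0508918762207)
disc [ -8.2646946  -27.22044844  -5.3       ]
disc [-3.97166436 30.17822042 -5.3       ]
disc [-31.89820826   3.17486902  -5.3       ]
wing [-33.76157838  -2.1650023   30.        ]
wing [-32.92168311   9.06531893  30.        ]
wing [18.18527567 -6.73480791 30.        ]
wing [19.13078679  5.90374021 30.        ]
```

View pics/crop3.png

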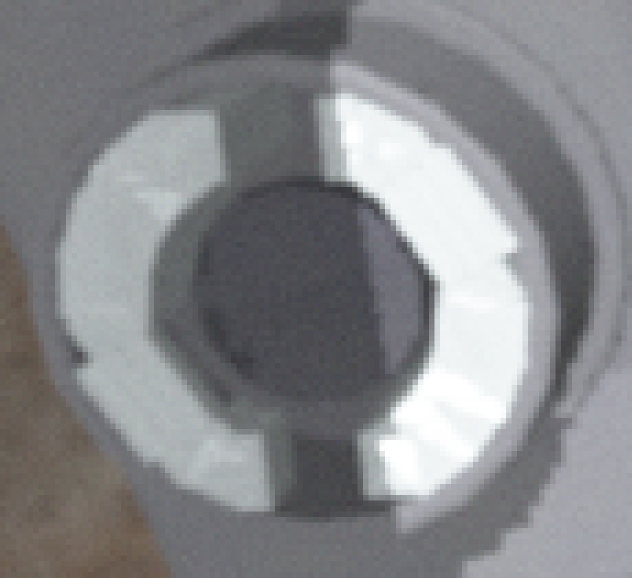

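```bash
python3 - <<'E'
from h import *
c=load("w2");s=readout.observe();tcp=s["tcp_pos"]
f=lambda P:(np.array(P,float)+.5)/5.5-.5+[135,205]
def circ(P):
    P=P[:,:2];A=np.c_[2*P,np.ones(len(P))];x=np.linalg.lstsq(A,(P**2).sum(1),rcond=None)[0]
    return x[:2],np.sqrt(x[2]+x[0]**2+x[1]**2)
outer=[(58,280),(100,160),(140,112),(330,95),(430,140),(510,240),(530,330),(500,430),(430,490),(272,510),(200,500),(85,375)]
inner=[(150,300),(160,250),(225,185),(325,180),(375,205),(437,290),(362,430),(260,435),(200,385),(150,340)]
for z in(72,75):
  for P in(outer,inner): print(z,circ(onz(c,f(P),z)))
e=onz(c,f([(220,145),(322,140),(266,470),(366,465)]),75)
m=(e[0]+e[1])/2-(e[2]+e[3])/2
print("widths",np.linalg.norm(e[0]-e[1]),np.linalg.norm(e[2]-e[3]),"mid",e.mean(0),"slot ang",np.degrees(np.arctan2(m[1],m[0])))
# disc edge: bright pixels in region, rows<295
I=c["img"];g=I.min(2)
pts=[]
for r in range(236,284,3):
    row=np.nonzero(g[r,250:395]>150)[0]
    if len(row): pts+= [(250+row[0]-.5,r),(250+row[-1]+.5,r)]
for dz in(-3,-5.3,-8): 
    ce,r=circ(onz(c,pts,tcp[2]+dz));print(dz,"disc",ce-tcp[:2],r)
print(np.round(pts[::4],0).tolist())
# neck centre from top + w1 triangulation check for height
E
```

```text
72 (array([565.12000938, -77.0823514 ]), np.float64(28.42060939729168))
72 (array([565.19580668, -76.9862628 ]), np.float64(17.41033844104602))
75 (array([564.08189158, -75.80316488]), np.float64(28.032687881216074))
75 (array([564.1566543 , -75.70838783]), np.float64(17.17269945206602))
widths 12.007619037882165 12.404521932020838 mid [564.09054297 -75.76768781  75.        ] slot ang 176.96607667362392
-3 disc [-9.8300854  -1.42241656] 29.21564781208545
-5.3 disc [-8.82293212 -1.54409143] 29.67786469625178
-8 disc [-7.64062174 -1.68692716] 30.22046712548667
[[252.0, 236.0], [250.0, 242.0], [250.0, 248.0], [256.0, 254.0], [262.0, 260.0], [254.0, 266.0], [250.0, 272.0], [250.0, 278.0]]
```

```bash
python3 - <<'E'
from h import *
c=load("w2");tcp=np.array([562.553,10.367,149.414])
def circ(P):
    P=P[:,:2];A=np.c_[2*P,np.ones(len(P))];x=np.linalg.lstsq(A,(P**2).sum(1),rcond=None)[0]
    return x[:2],np.sqrt(x[2]+x[0]**2+x[1]**2)
g=c["img"].min(2).astype(int);pts=[]
for r in range(240,300,4):
    d=g[r];dl=d[250:296]
    L=250+np.argmax(d[253:285]-d[250:282])+1.5; R=360+np.argmax(d[360:388]-d[363:391])+1.5
    pts+=[(L,r),(R,r)]
print(np.round(pts).astype(int).tolist())
P=np.array(pts)
for _ in range(3):
    X=onz(c,P,tcp[2]-5.3);ce,r=circ(X);e=abs(np.linalg.norm(X[:,:2]-ce,axis=1)-r);P=P[e<max(1,2*np.median(e))]
for dz in(-3,-5.3,-8):
    ce,r=circ(onz(c,P,tcp[2]+dz));print(dz,len(P),ce-tcp[:2],r)
E
```

```text
[[282, 240], [386, 240], [278, 244], [362, 244], [274, 248], [364, 248], [270, 252], [368, 252], [266, 256], [372, 256], [264, 260], [374, 260], [262, 264], [376, 264], [260, 268], [378, 268], [258, 272], [380, 272], [256, 276], [382, 276], [256, 280], [382, 280], [256, 284], [382, 284], [256, 288], [382, 288], [256, 292], [382, 292], [256, 296], [382, 296]]
-3 27 [-4.33607293  1.13349579] 28.871400314720294
-5.3 27 [-3.24200504  1.05225182] 29.328171470091736
-8 27 [-1.95766447  0.95687848] 29.864381087269532
```

Call:
{"fn": "play_rows", "kwargs": {
  "series": [
    [-2,-15,0,0,0,-1,0],
    [-4,-32,0,0,0,-1,0],
    [-7,-52,0,0,0,-1,0],
    [-9,-70,5,0,0,-1,0],
    [-11,-82,15,0,0,-1,0],
    [-11,-87,25,0,0,-1,0],
    [-11,-87,35,0,0,-1,0],
    [-11,-87,35,0,0,-1,0]
  ]
}}

```text
time_s: 4.87
tcp_pos: [565.5, -76.4, 111.7]
ee_rot: [-0.002, 0.029, 1.0, 0.0]
force: [-0.2, 0.8, -1.4]
finger_gap: 0.156
gripper_force: 60.8
```

```bash
python3 - <<'E'
from h import *
c=shot("side","s1");t=shot("top","t1");T=[]
for i in range(6):
    eyes.read_camera("top");s=readout.observe();T.append(np.r_[s["tcp_pos"],s["force"]])
print(np.mean(T,0).round(2),np.std(T,0).round(2),s["ee_rot"])
I=c["img"]
p=proj(c,[[564,-76,75]])[0].astype(int);print(p)
cv2.imwrite("pics/crop4.png",cv2.resize(I[p[1]-60:p[1]+60,p[0]-70:p[0]+70],None,fx=5,fy=5,interpolation=3));print(p-[70,60])
E
```

```text
[ 5.6736e+02 -7.6500e+01  1.1469e+02  2.4000e-01  2.1000e-01 -1.0800e+00] [0.12 0.34 0.21 0.32 0.25 0.56] [3.97462355e-04 2.90838750e-02 9.99576894e-01 6.20167266e-05]
[341 235]
[271 175]
```

View pics/crop4.png

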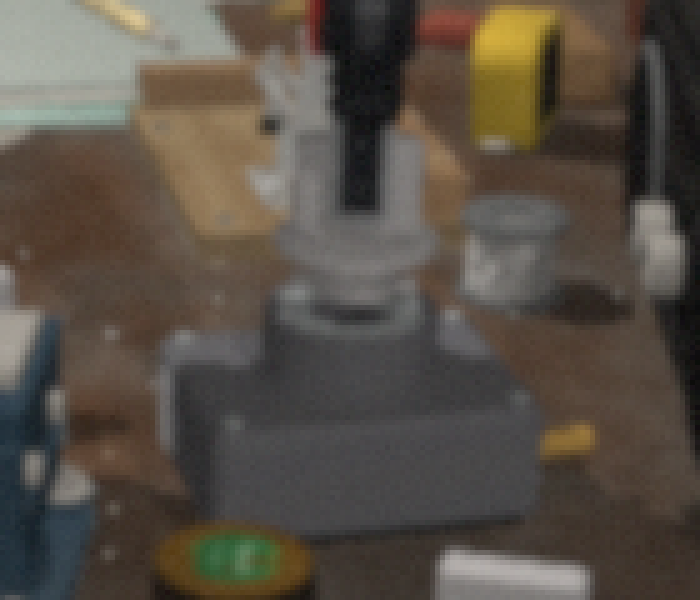

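The side crop shows the cap hovering above the neck: disc at crop x 273–442, neck at 263–440. I'll convert that to an x offset.

```bash
python3 - <<'E'
from h import *
from scipy.optimize import brentq
c=load("s1")
X=lambda u,z:brentq(lambda x:proj(c,[[x,-76,z]])[0,0]-((u+.5)/5-.5+271),400,700)
print("neck",X(351.5,75),"collar",X(351,75),"disc",X(357.5,104),"stem",X(360,95),"wing",X(362,140))
for z in(85,107,140):print(proj(c,[[566,-76,z]])-[271,175])
t=load("t1");p=proj(t,[[564,-76,75]])[0].astype(int);print(p)
cv2.imwrite("pics/crop5.png",cv2.resize(t["img"][p[1]-50:p[1]+50,p[0]-60:p[0]+60],None,fx=5,fy=5,interpolation=3))
E
```

```text
neck 562.234776474337 collar 562.0527041580485 disc 563.2718946046981 stem 564.5301896843708 wing 563.4445538514731
[[72.1901136  55.12306269]]
[[72.68550962 43.76253602]]
[[73.44440246 26.300135  ]]
[290 238]
```

Call:
{"fn": "play_rows", "kwargs": {
  "series": [
    [1,0,2,0,0,0,0],
    [1,0,4,0,0,0,0],
    [1,0,6,0,0,0,0],
    [1,0,8,0,0,0,0],
    [1,0,9,0,0,0,0],
    [1,0,10,0,0,0,0],
    [1,0,11,0,0,0,0],
    [1,0,11,0,0,0,0]
  ]
}}

```text
time_s: 5.93
tcp_pos: [565.9, -77.4, 103.1]
ee_rot: [-0.0, 0.029, 1.0, -0.0]
force: [0.3, 0.3, -1.6]
finger_gap: 0.154
gripper_force: 60.8
```

Call:
{"fn": "play_rows", "kwargs": {
  "series": [
    [0,0,0.5,0,0,0,0],
    [0,0,1,0,0,0,0],
    [0,0,1,0,0,0,0],
    [0,0,1.5,0,0,0,0],
    [0,0,2,0,0,0,0],
    [0,0,2,0,0,0,0],
    [0,0,2,0,0,0,0],
    [0,0,2,0,0,0,0]
  ]
}}

```text
time_s: 6.6
tcp_pos: [566.0, -77.4, 101.3]
ee_rot: [-0.0, 0.029, 1.0, -0.0]
force: [0.5, 0.0, -1.4]
finger_gap: 0.153
gripper_force: 60.8
```

Call:
{"fn": "play_rows", "kwargs": {
  "series": [
    [0,0,0.5,0,0,0,0],
    [0,0,1,0,0,0,0],
    [0,0,1.5,0,0,0,0],
    [0,0,2,0,0,0,0],
    [0,0,2.5,0,0,0,0],
    [0,0,3,0,0,0,0],
    [0,0,3,0,0,0,0],
    [0,0,3,0,0,0,0]
  ]
}}

```text
time_s: 7.27
tcp_pos: [566.1, -77.4, 98.5]
ee_rot: [0.0, 0.029, 1.0, 0.0]
force: [-1.4, 0.5, 3.6]
finger_gap: 0.152
gripper_force: 61.4
```

Call:
{"fn": "play_rows", "kwargs": {
  "series": [
    [0,0,0.5,0,0,0,0],
    [0,0,1,0,0,0,0],
    [0,0,1.5,0,0,0,0],
    [0,0,2,0,0,0,0],
    [0,0,2.5,0,0,0,0],
    [0,0,3,0,0,0,0],
    [0,0,3,0,0,0,0],
    [0,0,3,0,0,0,0]
  ]
}}

```text
time_s: 7.93
tcp_pos: [566.2, -77.4, 95.5]
ee_rot: [0.0, 0.029, 1.0, 0.0]
force: [-0.6, 0.1, 6.1]
finger_gap: 0.155
gripper_force: 61.7
```

Call:
{"fn": "play_rows", "kwargs": {
  "series": [
    [0,0,0.7,0,0,0,0],
    [0,0,1.4,0,0,0,0],
    [0,0,2.1,0,0,0,0],
    [0,0,2.8,0,0,0,0],
    [0,0,3.5,0,0,0,0],
    [0,0,4,0,0,0,0],
    [0,0,4,0,0,0,0],
    [0,0,4,0,0,0,0]
  ]
}}

```text
time_s: 8.6
tcp_pos: [566.2, -77.4, 91.8]
ee_rot: [0.0, 0.03, 1.0, 0.0]
force: [-2.9, 1.0, 7.8]
finger_gap: 0.153
gripper_force: 62.1
```

```bash
python3 - <<'E'
from h import *
T=[]
for i in range(8):
    eyes.read_camera("top");s=readout.observe();T.append(np.r_[s["tcp_pos"],s["force"],s["torque"]])
print(np.mean(T,0).round(2),s["joints"].round(2))
E
```

```text
[ 5.6618e+02 -7.7410e+01  9.1770e+01 -2.4800e+00  6.2000e-01  8.4800e+00
  1.5000e-01  7.4000e-01  1.0000e-02] [-0.33  0.41  0.52  1.72 -0.23  1.07  1.77]
```

Call:
{"fn": "play_rows", "kwargs": {
  "series": [
    [0.2,0,0.4,0,0,0,0],
    [0.4,0,0.8,0,0,0,0],
    [0.4,0,1.2,0,0,0,0],
    [0.4,0,1.6,0,0,0,0],
    [0.4,0,1.6,0,0,0,0],
    [0.4,0,1.6,0,0,2,0],
    [0.4,0,1.6,0,0,4,0],
    [0.4,0,1.6,0,0,6,0]
  ]
}}

```text
time_s: 9.67
tcp_pos: [566.4, -77.7, 90.6]
ee_rot: [0.001, 0.083, 0.997, -0.0]
force: [-0.8, -0.0, 8.9]
finger_gap: 0.153
gripper_force: 62.4
```

Call:
{"fn": "play_rows", "kwargs": {
  "series": [
    [0,-0.4,0,0,0,3,0],
    [0,-0.6,0,0,0,6,0],
    [0,-0.8,0,0,0,9,0],
    [0.1,-0.9,0,0,0,12,0],
    [0.1,-1.1,0,0,0,15,0],
    [0.1,-1.2,0,0,0,18,0],
    [0.2,-1.3,0,0,0,20,0],
    [0.2,-1.3,0,0,0,20,0]
  ]
}}

```text
time_s: 10.33
tcp_pos: [566.3, -78.5, 90.6]
ee_rot: [0.001, 0.255, 0.967, 0.0]
force: [-0.6, 0.6, 9.4]
finger_gap: 0.154
gripper_force: 62.4
```

```bash
cat > st.py <<'E'
from h import *
T=[]
for i in range(6):
    eyes.read_camera("top");s=readout.observe();T.append(np.r_[s["tcp_pos"],s["force"],s["torque"]])
q=s["ee_rot"];print(np.mean(T,0).round(2),s["joints"].round(2),"x-axis ang",np.degrees(2*np.arctan2(q[2],q[1])).round(1),s["time_s"])
E
python3 st.py
```

```text
[ 5.663e+02 -7.848e+01  9.066e+01 -6.800e-01  8.300e-01  8.960e+00
  2.400e-01  2.400e-01 -5.000e-02] [-0.39  0.43  0.61  1.73 -0.27  1.07  1.36] x-axis ang 150.6 10.6333
```

Call:
{"fn": "play_rows", "kwargs": {
  "series": [
    [0,-0.2,0,0,0,3,0],
    [0,-0.3,0,0,0,6,0],
    [0,-0.5,0,0,0,9,0],
    [0.1,-0.6,0,0,0,12,0],
    [0.1,-0.8,0,0,0,15,0],
    [0.2,-0.9,0,0,0,18,0],
    [0.2,-1.1,0,0,0,21,0],
    [0.3,-1.2,0,0,0,24,0]
  ]
}}

```text
time_s: 11.3
tcp_pos: [565.6, -79.0, 90.7]
ee_rot: [0.001, 0.45, 0.893, 0.001]
force: [-0.3, 1.5, 8.4]
finger_gap: 0.154
gripper_force: 62.4
```

```bash
python3 st.py
```

```text
[ 5.6559e+02 -7.8970e+01  9.0660e+01 -2.9000e-01  1.6700e+00  9.1300e+00
  5.3000e-01  1.4000e-01 -6.0000e-02] [-0.46  0.44  0.7   1.73 -0.32  1.08  0.98] x-axis ang 126.7 11.6
```

Call:
{"fn": "play_rows", "kwargs": {
  "series": [
    [0,-0.1,0,0,0,2,0],
    [0,-0.2,0,0,0,4,0],
    [0,-0.3,0,0,0,6,0],
    [0.1,-0.4,0,0,0,8,0],
    [0.1,-0.5,0,0,0,10,0],
    [0.1,-0.6,0,0,0,12,0],
    [0.2,-0.7,0,0,0,14,0],
    [0.2,-0.7,0,0,0,14,0]
  ]
}}

```text
time_s: 12.27
tcp_pos: [565.0, -79.3, 90.7]
ee_rot: [0.001, 0.555, 0.832, 0.001]
force: [-0.3, 2.6, 9.3]
finger_gap: 0.157
gripper_force: 62.4
```

```bash
python3 st.py
```

```text
[ 5.6496e+02 -7.9290e+01  9.0680e+01 -1.1000e-01  1.7500e+00  9.0300e+00
  4.9000e-01  7.0000e-02 -4.0000e-02] [-0.49  0.46  0.75  1.73 -0.35  1.08  0.76] x-axis ang 112.7 12.5667
```

Call:
{"fn": "play_rows", "kwargs": {
  "series": [
    [0,0,0,0,0,0.5,0],
    [0,-0.1,0,0,0,1,0],
    [0,-0.1,0,0,0,1.5,0],
    [0,-0.1,0,0,0,2,0],
    [0,-0.1,0,0,0,2.5,0],
    [0,-0.2,0,0,0,3,0],
    [0,-0.2,0,0,0,3,0],
    [0,-0.2,0,0,0,3,0]
  ]
}}

```text
time_s: 13.23
tcp_pos: [565.0, -79.3, 90.7]
ee_rot: [0.001, 0.576, 0.818, 0.001]
force: [0.7, 1.6, 8.4]
finger_gap: 0.149
gripper_force: 62.3
```

```bash
python3 st.py
```

```text
[ 5.6502e+02 -7.9270e+01  9.0710e+01  9.3000e-01  1.9600e+00  8.7300e+00
  4.8000e-01 -1.4000e-01  1.3000e-01] [-0.5   0.46  0.76  1.74 -0.35  1.09  0.72] x-axis ang 109.7 13.5333
```

Call:
{"fn": "play_rows", "kwargs": {
  "series": [
    [0,0,0,0,0,0.5,0],
    [0,0,0,0,0,1,0],
    [0,0,0,0,0,1.5,0],
    [0,0,0,0,0,2,0],
    [0,0,0,0,0,2,0],
    [0,0,0,0,0,2,0],
    [0,0,0,0,0,2,0],
    [0,0,0,0,0,2,0]
  ]
}}

```text
time_s: 14.2
tcp_pos: [565.3, -79.2, 90.8]
ee_rot: [0.001, 0.59, 0.808, 0.001]
force: [1.8, 1.0, 8.5]
finger_gap: 0.15
gripper_force: 62.3
```

```bash
python3 st.py
```

```text
[ 5.6531e+02 -7.9170e+01  9.0740e+01  2.2200e+00  1.1700e+00  7.5600e+00
  4.4000e-01 -4.0000e-01  4.8000e-01] [-0.51  0.46  0.77  1.74 -0.36  1.09  0.68] x-axis ang 107.7 14.5
```

Contact with the stop is felt (moment 0.48 N m). I'm easing up with the spring.

Call:
{"fn": "play_rows", "kwargs": {
  "series": [
    [0,0,0,0,0,-0.5,0],
    [0,0,-0.5,0,0,-0.5,0],
    [0,0,-1,0,0,-0.5,0],
    [0,0,-1.5,0,0,-0.5,0],
    [0,0,-2,0,0,-0.5,0],
    [0,0,-2.5,0,0,-0.5,0],
    [0,0,-3,0,0,-0.5,0],
    [0,0,-3,0,0,-0.5,0]
  ]
}}

```text
time_s: 15.17
tcp_pos: [565.1, -79.1, 93.1]
ee_rot: [0.001, 0.586, 0.81, 0.001]
force: [6.3, 2.1, 1.5]
finger_gap: 0.151
gripper_force: 61.1
```

```bash
python3 st.py
```

```text
[ 5.6513e+02 -7.9130e+01  9.3110e+01  5.6400e+00  1.6200e+00  1.9500e+00
  5.0000e-01 -1.3000e+00  2.8000e-01] [-0.51  0.46  0.77  1.73 -0.35  1.09  0.69] x-axis ang 108.2 15.4667
```

Call:
{"fn": "play_rows", "kwargs": {
  "series": [
    [-0.1,0.3,0,0,0,0,0],
    [-0.2,0.6,0,0,0,0,0],
    [-0.2,0.8,0,0,0,0,0],
    [-0.2,0.8,0,0,0,0.3,0],
    [-0.2,0.8,0,0,0,0.5,0],
    [-0.2,0.8,-0.3,0,0,0.5,0],
    [-0.2,0.8,-0.5,0,0,0.5,0],
    [-0.2,0.8,-0.5,0,0,0.5,0]
  ]
}}

```text
time_s: 16.13
tcp_pos: [565.1, -79.1, 93.1]
ee_rot: [0.001, 0.59, 0.807, 0.0]
force: [6.7, 2.1, 0.5]
finger_gap: 0.151
gripper_force: 61.0
```

```bash
python3 st.py
```

```text
[ 5.6514e+02 -7.9140e+01  9.3150e+01  6.9500e+00  2.2500e+00  7.0000e-02
  6.5000e-01 -1.5900e+00  4.5000e-01] [-0.51  0.46  0.77  1.73 -0.36  1.09  0.68] x-axis ang 107.7 16.4333
```

Call:
{"fn": "play_rows", "kwargs": {
  "series": [
    [0,0,0.5,0,0,0,0],
    [0,0,0.5,0,0,0,0],
    [0,0,0.5,0,0,0,0.3],
    [0,0,0.5,0,0,0,0.4],
    [0,0,0.5,0,0,0,0.5],
    [0,0,0.5,0,0,0,0.5],
    [0,0,0.5,0,0,0,0.5],
    [0,0,0.5,0,0,0,0.5]
  ],
  "grip_force": 20
}}

```text
time_s: 17.1
tcp_pos: [563.9, -80.0, 92.4]
ee_rot: [-0.0, 0.591, 0.807, -0.0]
force: [-0.1, -0.8, 0.7]
finger_gap: 0.503
gripper_force: 0.0
```

```bash
python3 st.py; python3 - <<'E'
from h import *
c=shot("side","s2");w=shot("wrist","w3")
I=c["img"];a=cv2.resize(I[175:295,271:411],(390,334),interpolation=3)
b=cv2.resize(w["img"],None,fx=.62,fy=.62,interpolation=cv2.INTER_AREA)[:334]
b=cv2.resize(w["img"][140:480,130:510],(373,334),interpolation=3)
cv2.imwrite("pics/crop6.png",np.hstack([a,b]))
E
```

```text
[ 5.6417e+02 -7.9820e+01  9.2610e+01 -2.1000e-01 -1.0000e-01  5.6000e-01
  1.0000e-02 -1.0000e-02 -1.0000e-02] [-0.51  0.46  0.77  1.73 -0.36  1.09  0.68] x-axis ang 107.6 17.4
```

View pics/crop6.png

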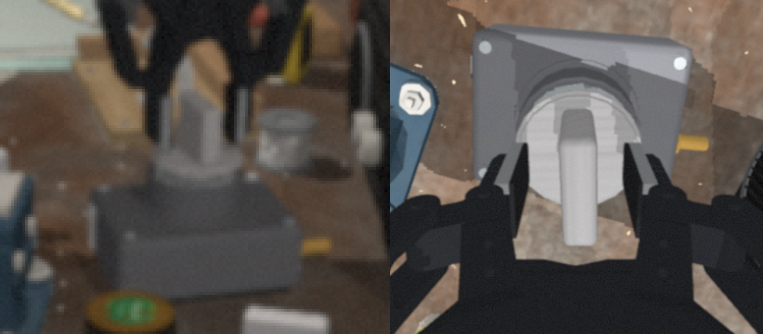

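The wing sits nearly centred between the open pads and the disc is on the neck. Now I'll measure the cap's height.

```bash
python3 - <<'E'
from h import *
w=load("w3");g=w["img"].mean(2)
u=int(130+577/.982);  u=int(130+(577-390)/.982)
print(u,"col profile"); pr=g[240:400,u-4:u+5].mean(1);print(pr.round(0).astype(int).tolist())
for z in (120,124):
    print(z,proj(w,[[563.7,-77,z]]))
s=load("s2");G=s["img"].mean(2)
# side: column through wing centre & disc
x0=271+203/2.786;print("side col",x0);print(G[195:255,int(x0)-4:int(x0)+5].mean(1).round(0).astype(int).tolist())
for z in(84,88,120,124):print(z,proj(s,[[563.5,-77,z]]),proj(s,[[563.5,-77-28.5,z]]))
E
```

```text
320 col profile
[168, 161, 158, 158, 158, 160, 161, 160, 159, 154, 147, 130, 124, 122, 122, 124, 125, 126, 126, 126, 125, 124, 124, 124, 126, 127, 126, 126, 125, 125, 125, 127, 128, 127, 128, 126, 127, 127, 126, 127, 132, 138, 144, 150, 155, 158, 164, 170, 176, 181, 186, 187, 188, 189, 188, 188, 188, 189, 189, 190, 189, 190, 189, 189, 189, 189, 189, 190, 189, 189, 189, 190, 189, 189, 189, 190, 190, 190, 190, 190, 189, 190, 190, 190, 189, 190, 191, 191, 191, 189, 190, 191, 189, 189, 190, 190, 189, 191, 191, 191, 191, 190, 192, 191, 191, 190, 191, 191, 191, 192, 191, 191, 191, 190, 190, 191, 191, 191, 190, 191, 189, 192, 190, 190, 191, 191, 191, 191, 191, 191, 191, 191, 191, 191, 191, 191, 191, 191, 191, 191, 190, 191, 191, 192, 190, 191, 190, 189, 184, 169, 138, 124, 122, 127, 128, 133, 134, 131, 126, 124]
120 [[319.62674615 331.02873201]]
124 [[319.65487291 337.04128474]]
side col 343.8643216080402
[105, 104, 105, 103, 103, 103, 103, 104, 106, 107, 111, 113, 114, 114, 112, 111, 107, 104, 102, 102, 103, 103, 102, 102, 102, 102, 103, 103, 103, 103, 102, 103, 103, 103, 104, 104, 104, 107, 107, 109, 113, 115, 113, 107, 97, 91, 88, 83, 75, 72, 72, 71, 72, 72, 72, 71, 72, 71, 70, 69]
84 [[341.822975   230.82634527]] [[342.80722835 237.00201968]]
88 [[341.91007006 228.77708389]] [[342.89895399 234.90076732]]
120 [[342.61658172 212.11806788]] [[343.64336857 217.80927188]]
124 [[342.70612523 210.00216302]] [[343.73775867 215.63719266]]
```

```bash
python3 - <<'E'
from h import *
from scipy.optimize import least_squares
w=load("w3");d=np.array([np.cos(np.radians(107.6)),np.sin(np.radians(107.6))]);o=np.array([563.7,-77])
def r(p):
    a,zt=p;P=[np.r_[o+d*(a+23),zt-36],np.r_[o+d*(a-23),zt]]
    return proj(w,P)[:,1]-[251,389.7]
s=least_squares(r,[0,122]);print(s.x,"cap centre",o+d*s.x[0]);print(proj(w,[np.r_[o+d*(s.x[0]+23),s.x[1]]]))
# calibration check: w2 held cap
w=load("w2");g=w["img"].mean(2);print(g[240:292,316:323].mean(1).astype(int).tolist(),g[370:395,316:323].mean(1).astype(int).tolist())
E
```

```text
[ -4.06241519 119.1514078 ] cap centre [564.92835204 -80.87225625]
[[319.72229161 283.5303518 ]]
[250, 249, 246, 243, 241, 241, 240, 238, 231, 216, 203, 201, 201, 201, 205, 206, 207, 208, 207, 205, 205, 208, 210, 210, 209, 209, 209, 209, 211, 214, 213, 211, 211, 211, 210, 212, 219, 227, 235, 243, 247, 248, 247, 246, 245, 242, 241, 240, 240, 239, 240, 240] [218, 195, 186, 185, 186, 185, 185, 188, 191, 193, 192, 189, 185, 168, 137, 95, 88, 99, 109, 115, 120, 121, 122, 122, 120]
```

```bash
python3 - <<'E'
from h import *
from scipy.optimize import least_squares
w=load("w2");A=np.radians(175.66);d=np.array([np.cos(A),np.sin(A)]);o=np.array([562.55,10.37])
def r(p):
    a,zt=p;P=[np.r_[o+d*(a+23),zt-36],np.r_[o+d*(a-23),zt]]
    return proj(w,P)[:,1]-[248.7,384]
s=least_squares(r,[0,170]);print(s.x,"rel TCP z",s.x[1]-149.4)
E
```

```text
[ -1.67692678 172.66387549] rel TCP z 23.263875489212552
```

Relative to the held pose, the wing top is now at about 125 mm. Locked is 124 and short of the pockets is 120, so the cap appears locked. I'm retreating straight up, then checking again.

Call:
{"fn": "play_rows", "kwargs": {
  "series": [
    [0,0,-3,0,0,0,0.6],
    [0,0,-8,0,0,0,0.6],
    [0,0,-20,0,0,0,0.6],
    [0,0,-40,0,0,0,0.6],
    [0,0,-65,0,0,0,0.6],
    [0,0,-95,0,0,0,0.6],
    [0,0,-120,0,0,0,0.6],
    [0,0,-130,0,0,0,0.6]
  ]
}}

```text
time_s: 18.17
tcp_pos: [565.8, -80.6, 227.7]
ee_rot: [0.002, 0.591, 0.807, 0.002]
force: [-0.1, -0.1, 0.8]
finger_gap: 0.6
gripper_force: 0.0
```

```bash
python3 st.py; python3 - <<'E'
from h import *
w=shot("wrist","w4");c=shot("side","s3")
p=proj(w,[[563.7,-77,100]])[0].astype(int);print(p)
a=cv2.resize(w["img"][p[1]-70:p[1]+70,p[0]-70:p[0]+70],(390,390),interpolation=3)
b=cv2.resize(c["img"][195:265,306:376],(390,390),interpolation=3)
cv2.imwrite("pics/crop7.png",np.hstack([a,b]))
E
```

```text
[ 5.6460e+02 -7.9870e+01  2.2378e+02  1.8000e-01  1.1000e-01 -3.0000e-02
  0.0000e+00  2.0000e-02 -1.0000e-02] [-0.56  0.34  0.83  1.57 -0.25  1.35  0.61] x-axis ang 107.6 18.4667
[320 227]
```

View pics/crop7.png

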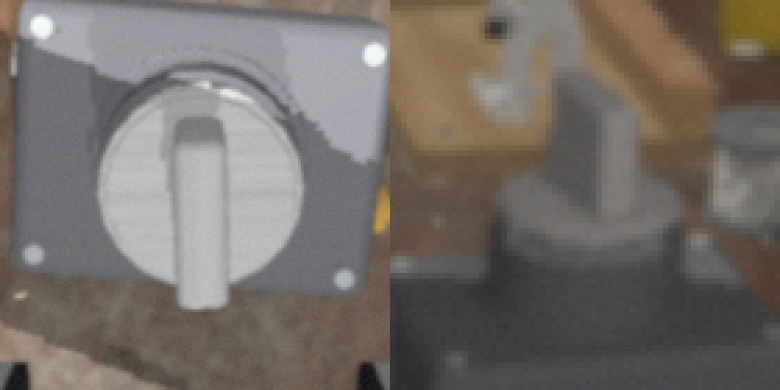

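The final view shows the cap square on the neck with a gap under the disc. One numeric comparison of the side view with the hover picture will settle the height.

```bash
python3 - <<'E'
from h import *
a=load("s1");b=load("s3")
ga=a["img"].mean(2);gb=b["img"].mean(2)
# disc left/right extreme columns profile and front-rim profile
for n,g,cols in(("s1",ga,(333,338)),("s1b",ga,(348,354)),("s3",gb,(333,338)),("s3b",gb,(348,354))):
    print(n,g[200:260,cols[0]:cols[1]].mean(1).astype(int).tolist())
for z in(107.7,101.7,88,84,82,78,75):print(z,proj(a,[[563.5,-77-28.5,z],[563.5,-109,z]])[:,1].round(1))
E
```

```text
s1 [115, 103, 96, 99, 102, 102, 102, 103, 104, 105, 107, 106, 108, 107, 107, 107, 108, 106, 105, 107, 107, 109, 107, 107, 107, 109, 113, 111, 105, 97, 94, 94, 97, 96, 90, 78, 67, 66, 76, 91, 95, 88, 76, 69, 67, 67, 67, 67, 67, 68, 68, 66, 67, 66, 66, 66, 66, 63, 63, 67]
s1b [93, 98, 103, 111, 116, 118, 118, 117, 117, 118, 118, 119, 119, 118, 120, 118, 118, 119, 120, 121, 119, 114, 107, 103, 107, 111, 114, 115, 109, 99, 96, 104, 106, 101, 94, 95, 96, 93, 91, 92, 92, 85, 77, 72, 70, 70, 71, 69, 68, 71, 68, 69, 68, 67, 66, 66, 65, 65, 70, 74]
s3 [129, 126, 124, 123, 125, 125, 125, 119, 115, 111, 107, 105, 102, 100, 100, 99, 98, 95, 93, 90, 89, 85, 82, 82, 83, 84, 85, 87, 92, 98, 104, 105, 107, 108, 110, 112, 110, 102, 92, 86, 83, 81, 76, 69, 66, 68, 66, 68, 67, 68, 67, 67, 67, 67, 66, 66, 65, 62, 64, 68]
s3b [111, 110, 107, 106, 103, 99, 95, 93, 90, 93, 95, 98, 102, 107, 111, 114, 116, 117, 116, 112, 104, 99, 99, 98, 100, 101, 104, 107, 110, 111, 112, 111, 109, 109, 112, 115, 114, 106, 95, 92, 90, 84, 76, 71, 70, 69, 70, 69, 69, 69, 71, 69, 67, 67, 66, 65, 64, 65, 69, 75]
107.7 [224.4 225.2]
101.7 [227.6 228.4]
88 [234.9 235.7]
84 [237.  237.8]
82 [238.  238.8]
78 [240.1 240.9]
75 [241.7 242.5]
```

The disc's lower edge is at row 237.5–238 and the rim at 242, a gap of about 7 mm. That matches the locked state; short of the pockets it would be 3 mm. I'm handing in.

```bash
python3 -c "
from h import *
print(workorder.hand_in())"
```

```text
the job is handed in; nothing more can be done
None
```

The cap was pushed in gently, turned clockwise to the stop and sprang up; the images show it locked, but `hand_in()` returned no verdict. The arm is clear and never went near the jar or spool.

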